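Clear the focus block and hold the hidden bolt head against the nut runner

ROBOT

A 7-joint arm with a two-finger parallel gripper is mounted at the origin on the work surface. World frame = base frame: x ahead of the robot, y to its left, z up, the work surface at z = 0. Lengths are in mm, angles in rad, forces in N, time in s.
With the tool pointing down it reaches from about 425 to 1025 mm from the base axis. Payload 9.4 kg.
Tool frame: the origin (TCP) lies midway between the tips of the shut fingers; the grasp point (between the pads) lies behind it (grip_depth is the z of the grasp point in the tool frame, in mm); z points along the fingers, y is the line along which they close (so a half turn about z gives the same grasp; the last joint's range is limited). The gripper opens to 93 mm and grips with 3 to 60 N. Pads are 15 mm wide; open, the fingers measure 128 mm over their backs; the gripper's body (75 mm by 188 mm) begins 65 mm behind the grasp point.
Start: joints at [1.09, 0.599, -0.003, 1.599, 0.002, 0.943, -0.08], TCP at [284.854, -666.695, 218.618] pointing down, gripper open.
Joint ranges: [-2.57, 2.57], [-0.35, 1.97], [-1.29, 1.29], [0.11, 2.56], [-1.05, 4.19], [0.11, 1.86], [-2.63, 2.63]. Speed limits (rad/s): [2.22, 2.22, 3.01, 3.01, 3.14, 3.14, 3.14].

INTERFACE

Orientations are given as a unit quaternion [w, x, y, z].
In Python, from workcell import * gives the robot as it stands.
- The arm moves only by the tool drive_tool, never from a script. Its argument "targets" is a list that holds one entry, the list of rows, each a list of 4 numbers: the shift along the tool's x, y, z in m, then the turn about the tool's z in degrees. A call has 1 to 5 rows; each row is the pose to reach, as a shift and turn from the pose commanded when the call began, along the tool's axes at that moment; what a row does not reach only later rows make up. A row lasts 1/12 s, in which the tool goes at most 41.7 mm and 7.16 degrees, less where a joint would pass 70% of its speed; a pose out of reach is approached as far as the arm can. A call with a gripper value outside its range is refused whole. "claw" is the closure, from 0 (fully open) to 1 (shut), set as the call begins (left out, the last holds). The fingers move at their own pace and stop on an object; "grip_force" is the grip in N (left out, the last holds). Time passes only in rows, so rows that repeat a pose let the fingers close. It gives the time, the measured TCP pose, the force, the opening and the grip force at its end, in the units of the state.
- get_state(): the state, without advancing time (a new reading comes with each control period).
- camera(name): name is "scene" or "top" or "wrist"; returns a dict with "img" (384x512x3 uint8, red, green, blue), "fx", "fy", "cx", "cy" (pixels), "distortion" ([k1, k2, p1, p2, k3] as OpenCV has them; the pictures are not rectified), "R" (3x3) and "t" (3): a world point X has camera coordinates R X + t; the wrist camera has in their place "hand_eye" (4x4, takes a point from camera to tool coordinates, whose origin is the TCP and whose axes are the flange's). Camera axes: x right, y down, z forward; pixel columns grow to the right and rows downward; lengths in mm; the calibration is good to about 2 mm. A picture is of the moment at which its call begins: read the wrist's pose just before it. There is no depth.
- hand_in(): hands the job in; it is judged then, once.
Trained networks look in a picture, given as the dict that the camera call returned (one of the last four; its "shot" number tells which), for a name from the list of things; names that differ only in an ending like _2 or _b are one class to them, and where a whole thing is asked for, a point or a joint stands for the part that bears it (a point fixed in the world has none). Each returns a list of dicts, best first, with "score" (0 to 1); they miss things now and then, are a little off and sometimes report something else, mostly with a low value. They report only what shows in the picture. A call takes as long as a camera call.
- cut_out(picture, thing): "region" (384x512 bool, what is visible of it) and "rect" ([left, top, right, bottom] in pixels, round what is visible of it).
The state is a dict: "time": time; "joint_positions": joint angles; "dq": joint speeds; "effort": joint torques, N m; "ee_pos": TCP position; "eef_rot": TCP orientation; "ft_force": force on the tool from outside, world axes, zero at the start; "moment": the same for the moment, N m; "opening": finger opening in mm; "grip_force": force on a finger pad.
Only numpy, scipy, OpenCV 4.12 (cv2) and the standard library are available. Lean on these libraries where they do the work, as an engineer would, in place of code of your own. Each camera call takes 0.05 s, during which the arm holds its last target. There are 200 camera calls.

TASK

The orange nut runner is slowly spinning the whole clamp bolt, so it cannot tighten. Clear the white focus block first: set the red-capped jar in the blue bin and the black eyepiece in the grey bin, without dropping them and without disturbing the dish or the bottle. Then reach down into the gap behind the blue bracket, grip the bolt's hex head between the fingers so that it stops turning, and finish while still holding it still.

Things in the scene. Friction and masses are not known exactly. Their poses are not given: they have to be found in the camera images.
- bracket: Clamp fixture, fixed to the bench. Origin: bench level right below the bolt head; x = bolt axis, away from the runner, y along the gap, z up. Base plate 12 mm thick, x -195 to +105, y +-75. Blue upright plate 120 wide in y, x -38 to -28, top 132 above the bench. Behind it the gap, x -28 to +28, open above and at both y ends, floor at 12.
- block_top (a point): Centre of the flat top of the white focus block behind the gap, 120 mm above the bench; the block is 70 (fixture x +28 to +98) x 150 (y) mm. Black focus knobs stick out of its y sides to y +-97, 38 to 82 mm above the bench.
- runner_top (a point): Top of the orange nut runner on the robot's side of the bracket, 124 mm above the bench: 48 mm diameter, lying along the bolt axis from fixture x -185 to -80, axis 100 above the bench. Seen at its front: the socket, turning with the bolt.
- bolt_head (a point): Centre of the steel hex bolt head in the gap, 100 mm above the bench, on the bolt axis (the fixture's x). Hexagon 24 mm across flats, 27.7 across corners, 18 long along x; a 16 mm shank joins it to the bracket, its far end is free. One corner carries a small yellow mark. Its axes turn with the bolt.
- bolt (a joint): Turning angle of the bolt in rad about the fixture's x axis. At 0 and every multiple of pi/3 two flats stand vertical, facing the fixture's +y and -y. The runner drives it steadily the positive way at about 0.2 rad/s as long as nothing holds it, with about 0.06 Nm.
- jar: Small clear glass jar with a red cap, 28 mm diameter, 50 tall, about 30 g, standing on the focus block. Origin: centre of its underside, z up.
- eyepiece: Black microscope eyepiece, 50 mm tall, about 60 g, standing on the focus block: 25 mm diameter up to 18 mm height, 32 mm diameter above 20 mm. Origin: centre of its underside, z up.
- blue_bin_in (a point): Centre of the inner floor of the blue open bin (for the jar), 5 mm above the bench. Bin fixed to the bench, 130 x 130 mm outside, 45 high, walls 5 thick along its x and y; it may be on either side.
- grey_bin_in (a point): The same for the grey open bin (for the eyepiece), same size, fixed to the bench.
- dish: Shallow greenish glass dish, 70 mm diameter, 16 high; bystander. Origin: centre of its underside.
- bottle: Amber bottle with yellow cap, 44 mm diameter, 80 tall; bystander. Origin: centre of its underside.

How it is judged:
By the outcome, as a careful person would: the job done as asked, in the order asked, and still so for the second after the job is handed in, while the arm keeps its last pose, push and grip.
It also fails if it takes over 70 s, if anything falls off the work surface, if the arm or the gripper's body presses on something with over 40 N, if the wrist force passes 120 N, or if a joint passes its speed limit or range.

## Working session

There is one attempt and no reset: what is moved stays moved. The work goes in short steps, Python scripts to look and compute and a tool call to move; the robot and the scene stay as the last step left them, time stands still between calls to the robot, and variables do not carry over. Pictures are saved under pics/ and viewed, at most 10 in all, crops included, and the job is handed in when it is done.

Besides the shell and the picture viewer there is one more tool, called after "Emit:" as name(argument=value, ...), one argument or row to a line, values as JSON. drive_tool: Moves the arm, as the interface text tells. Its arguments: {"type":"object","properties":{"targets":{"type":"array"},"claw":{"type":"number"},"grip_force":{"type":"number"}},"required":["targets"]}

```bash
ls; mkdir -p pics; cat > h.py <<'E'
from workcell import *
import numpy as np, cv2
from scipy.spatial.transform import Rotation as Ro
def K(c): return np.array([[c["fx"],0,c["cx"]],[0,c["fy"],c["cy"]],[0,0,1.]])
def cam(name):
    s=get_state(); c=camera(name)
    if "hand_eye" in c:
        w,x,y,z=s["eef_rot"]; T=np.eye(4); T[:3,:3]=Ro.from_quat([x,y,z,w]).as_matrix(); T[:3,3]=s["ee_pos"]
        M=np.linalg.inv(T@np.array(c["hand_eye"])); c["Rw"],c["tw"]=M[:3,:3],M[:3,3]
    else: c["Rw"],c["tw"]=np.array(c["R"]),np.array(c["t"])
    return c
def ray(c,uv):
    p=cv2.undistortPoints(np.array([[uv]],float),K(c),np.array(c["distortion"],float))[0,0]
    return -c["Rw"].T@c["tw"], c["Rw"].T@np.array([p[0],p[1],1])
def onz(c,uv,z):
    o,d=ray(c,uv); return o+d*(z-o[2])/d[2]
def proj(c,X):
    return cv2.projectPoints(np.array(X,float).reshape(-1,3),cv2.Rodrigues(c["Rw"])[0],c["tw"],K(c),np.array(c["distortion"],float))[0][:,0]
def cen(r): 
    m=np.argwhere(r["region"]); return m.mean(0)[::-1]
E
cat > a.py <<'E'
from h import *
s=get_state(); print({k:np.round(v,3) for k,v in s.items()})
ims=[]
for n in ("scene","top"):
    c=cam(n); ims.append(c["img"])
    print(n, np.round(-c["Rw"].T@c["tw"]))
    for t in ("bracket","block_top","runner_top","bolt_head","jar","eyepiece","blue_bin_in","grey_bin_in","dish","bottle"):
        try:
            for r in cut_out(c,t)[:2]: print(t,round(r["score"],2),np.round(r["rect"]),np.round(cen(r)))
        except Exception as e: print(t,e)
cv2.imwrite("pics/s.png",ims[0][:,:,::-1]);cv2.imwrite("pics/t.png",ims[1][:,:,::-1])
import workcell; print([x for x in dir(workcell) if x[0]!='_'])
E
python3 a.py; python3 -c "
import cv2;[cv2.imwrite(f'pics/{a}2.png',cv2.resize(cv2.imread(f'pics/{a}.png'),(800,600))) for a in 'st']"
```

```text
pics
{'time': np.float64(0.0), 'joint_positions': array([ 1.09 ,  0.6  , -0.003,  1.6  ,  0.002,  0.943, -0.08 ]), 'dq': array([ 0.   ,  0.001,  0.   , -0.   ,  0.   , -0.001, -0.001]), 'effort': array([-1.0000e-03, -7.6506e+01,  1.4980e+00, -2.5234e+01, -5.2000e-02,
        1.7000e-02,  0.0000e+00]), 'ee_pos': array([ 284.646, -666.257,  217.747]), 'eef_rot': array([-0.001,  0.98 ,  0.201, -0.   ]), 'ft_force': array([-0.369,  0.342, -0.237]), 'moment': array([-0.022,  0.003,  0.017]), 'grip_force': np.float64(0.0), 'opening': np.float64(93.131)}
scene [1092.  -17.  828.]
bracket 0.6 [168. 138. 252. 255.] [214. 207.]
block_top 0.8 [169. 137. 250. 258.] [214. 207.]
block_top 0.37 [ 90. 166. 160. 225.] [127. 196.]
runner_top 0.78 [170. 131. 252. 257.] [214. 207.]
runner_top 0.37 [219. 194. 231. 218.] [225. 205.]
bolt_head 0.59 [208. 166. 222. 204.] [212. 186.]
jar 0.72 [183. 192. 197. 222.] [188. 208.]
eyepiece 0.76 [220. 196. 230. 217.] [225. 205.]
blue_bin_in 0.68 [336. 151. 390. 201.] [361. 175.]
blue_bin_in 0.37 [206. 166. 221. 203.] [212. 186.]
grey_bin_in 0.86 [ 90. 168. 160. 224.] [127. 196.]
dish 0.6 [106. 240. 137. 264.] [120. 250.]
bottle 0.69 [334. 216. 361. 247.] [347. 231.]
top [ 451.   15. 1120.]
bracket 0.76 [254. 134. 341. 265.] [292. 200.]
block_top 0.97 [252. 137. 343. 268.] [292. 200.]
runner_top 0.83 [253. 134. 340. 266.] [292. 200.]
bolt_head 0.93 [288. 176. 304. 216.] [295. 198.]
jar 0.43 [314. 147. 326. 160.] [320. 154.]
eyepiece 0.66 [ 93. 184. 165. 254.] [128. 218.]
eyepiece 0.47 [277. 141. 291. 157.] [284. 152.]
blue_bin_in 0.86 [ 93. 181. 164. 252.] [128. 218.]
grey_bin_in 0.73 [287. 175. 301. 219.] [295. 197.]
grey_bin_in 0.66 [352. 188. 416. 255.] [386. 221.]
dish 0.74 [373. 146. 402. 174.] [385. 158.]
bottle 0.66 [156. 136. 175. 158.] [165. 148.]
['Unreachable', 'camera', 'cut_out', 'get_state', 'grip_depth', 'hand_in']
```

View pics/s2.png

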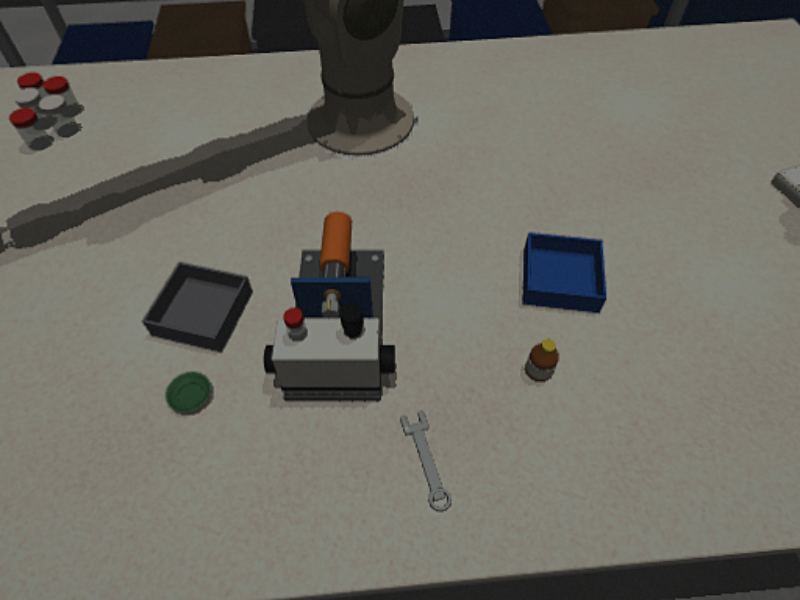

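View pics/t2.png

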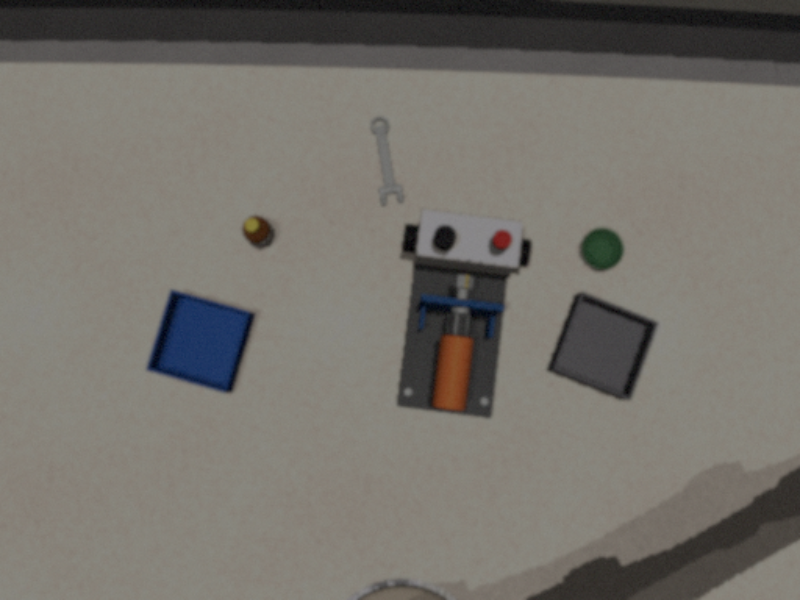

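The scene and top views agree. In top-view pixels (800 wide), the eyepiece is at (444,238), the jar at (501,240) and the bolt head at (464,282). The blue bin is at (202,341), the grey bin at (603,346), the dish at (602,248) and the bottle at (258,230).

```bash
cat > b.py <<'E'
from h import *
from scipy.optimize import least_squares
c=cam("top"); s=cam("scene"); f=1/1.5625
# fixture fit: (local xyz)->top px(800), scene px(800)
T=[((-195,75,12),(398,405)),((-195,-75,12),(491,416)),((98,75,120),(422,210)),((98,-75,120),(525,219)),((-28,60,132),(420,296)),((-28,-60,132),(504,305))]
S=[((98,-75,120),(275,359)),((98,75,120),(380,363)),((-195,-75,12),(302,251)),((-195,75,12),(384,251)),((-38,-60,132),(292,280)),((-38,60,132),(371,279))]
def W(p,l): 
    a=p[2];R=np.array([[np.cos(a),-np.sin(a)],[np.sin(a),np.cos(a)]])
    l=np.array(l,float); return np.c_[l[:,:2]@R.T+p[:2],l[:,2]]
def res(p,sets): return np.concatenate([(proj(cc,W(p,[q[0] for q in L]))-np.array([q[1] for q in L])*f).ravel() for cc,L in sets])
for sets in ([(c,T)],[(s,S)],[(c,T),(s,S)]):
    r=least_squares(res,[600,-50,0],args=(sets,)); print(np.round(r.x,3),np.round(r.fun.reshape(-1,2),1).tolist())
for n,z,a,b in [("jar",170,(501,240),(293,315)),("eyepiece",170,(444,237),(352,312)),("blue",5,(202,341),(565,268)),("grey",5,(603,346),(201,302)),("dish",16,(602,248),(189,389)),("bottle",80,(251,225),(549,345))]:
    print(n,np.round(onz(c,np.array(a)*f,z)),np.round(onz(s,np.array(b)*f,z)))
for cc,P in ((c,[(175,291),(255,313),(231,391),(149,369)]),(c,[(581,294),(656,321),(629,398),(549,371)])):
    print([np.round(onz(cc,np.array(q)*f,45)).tolist() for q in P])
print(grip_depth)
E
python3 b.py
```

```text
[ 5.79793e+02 -7.28060e+01 -9.30000e-02] [[-0.8, 0.9], [0.7, 1.3], [-0.6, -1.2], [-1.1, 1.1], [0.8, -1.3], [0.9, -0.5]]
[ 5.87834e+02 -7.02890e+01 -9.20000e-02] [[-1.4, 1.9], [0.4, -1.0], [0.4, 0.0], [0.2, -0.3], [0.2, -0.6], [0.4, -0.3]]
[ 5.82818e+02 -7.16890e+01 -9.20000e-02] [[-1.1, -0.3], [0.3, 0.0], [-1.1, -2.5], [-1.6, -0.3], [0.4, -2.7], [0.4, -1.9], [-2.0, -0.1], [-0.4, -3.0], [-0.1, -1.3], [-0.4, -1.6], [-0.4, -2.3], [-0.3, -1.9]]
jar [ 631. -117.  170.] [ 637. -119.  170.]
eyepiece [633. -39. 170.] [640. -38. 170.]
blue [486. 333.   5.] [468. 343.   5.]
grey [ 496. -306.    5.] [ 479. -304.    5.]
dish [ 653. -302.   16.] [ 653. -302.   16.]
bottle [660. 248.  80.] [666. 248.  80.]
[[560.0, 369.0, 45.0], [530.0, 242.0, 45.0], [410.0, 273.0, 45.0], [439.0, 402.0, 45.0]]
[[574.0, -260.0, 45.0], [535.0, -378.0, 45.0], [416.0, -335.0, 45.0], [454.0, -211.0, 45.0]]
-18.8
```

Emit:
drive_tool(
  targets=[
    [[0.165, -0.113, -0.03, 28.5], [0.165, -0.113, -0.03, 28.5], [0.165, -0.113, -0.03, 28.5], [0.165, -0.113, -0.03, 28.5], [0.165, -0.113, -0.03, 28.5]],
  ],
  claw=0.4,
  grip_force=12,
)

```text
time: 1.62
ee_pos: [393.8, -495.4, 249.0]
eef_rot: [-0.0, 0.999, -0.05, 0.0]
ft_force: [0.4, -0.1, -0.2]
opening: 64.3
grip_force: 0.0
```

Emit:
drive_tool(
  targets=[
    [[0.1, -0.175, 0, 0], [0.1, -0.175, 0, 0], [0.1, -0.175, 0, 0], [0.1, -0.175, 0, 0], [0.1, -0.175, 0, 0]],
  ],
)

```text
time: 2.03
ee_pos: [509.8, -330.1, 248.9]
eef_rot: [-0.0, 0.999, -0.046, 0.0]
ft_force: [-0.2, -0.2, 0.9]
opening: 55.5
grip_force: 0.0
```

Emit:
drive_tool(
  targets=[
    [[0.1, -0.175, 0, 0], [0.1, -0.175, 0, 0], [0.1, -0.175, 0, 0], [0.1, -0.175, 0, 0], [0.1, -0.175, 0, 0]],
  ],
)

```text
time: 2.45
ee_pos: [625.6, -164.9, 248.8]
eef_rot: [-0.0, 0.999, -0.046, 0.0]
ft_force: [1.2, -0.1, -0.5]
opening: 55.5
grip_force: 0.0
```

```bash
cat > w.py <<'E'
import sys
from h import *
s=get_state(); c=cam("wrist"); print(s["time"],np.round(s["ee_pos"],1),np.round(s["eef_rot"],4),round(float(s["opening"]),1),np.round(s["ft_force"],1)); print("cam",np.round(-c["Rw"].T@c["tw"]))
for t,z in (("jar",170),("eyepiece",170),("bolt_head",100)):
    for r in cut_out(c,t)[:1]:
        m=(np.array(r["rect"])[:2]+np.array(r["rect"])[2:])/2
        print(t,round(r["score"],2),np.round(r["rect"]),np.round(onz(c,m,z),1))
im=c["img"][:,:,::-1].copy(); cv2.imwrite(f"pics/{sys.argv[1]}.png",im)
np.savez(f"pics/{sys.argv[1]}.npz",**{k:np.array(c[k]) for k in("fx","fy","cx","cy","distortion","Rw","tw")})
E
python3 w.py w1
```

```text
2.45 [ 625.6 -164.9  248.8] [-3.000e-04  9.989e-01 -4.590e-02  3.000e-04] 55.5 [ 1.2 -0.1 -0.5]
cam [ 696. -171.  415.]
jar 0.79 [176. 164. 220. 212.] [ 638.9 -123.7  170. ]
eyepiece 0.6 [ 73. 172. 131. 221.] [639.5 -49.9 170. ]
bolt_head 0.87 [151. 220. 184. 246.] [580.1 -73.7 100. ]
```

View pics/w1.png

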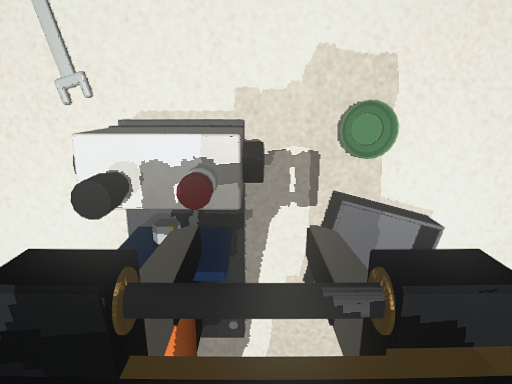

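The wrist view shows the jar cap centred at about (195,191), the eyepiece top at about (92,199), and the block's top edge running from (74,133) to (243,135).

```bash
python3 - <<'E'
from h import *
d=np.load("pics/w1.npz"); c={k:d[k] for k in d.files}
for n,uv,z in (("jar",(195,191),170),("eye",(92,199),170),("tl",(74,134),120),("tr",(243,136),120),("br",(241,209),120)): print(n,np.round(onz(c,uv,z),1))
for a in((582,-71.7),(588,-70.3)):
    p=-.092; R=np.array([[np.cos(p),-np.sin(p)],[np.sin(p),np.cos(p)]])
    X=[np.r_[R@np.array(l[:2])+a,l[2]] for l in((98,75,120),(98,-75,120),(28,-75,120),(0,0,100),(9,0,100))]; print(np.round(X,0).tolist(),np.round(proj(c,X)).tolist())
E
```

```text
jar [ 636.9 -121.4  170. ]
eye [637.9 -42.  170. ]
tl [685.8 -12.  120. ]
tr [ 670.  -159.4  120. ]
br [ 604.2 -151.   120. ]
[[686.0, -6.0, 120.0], [673.0, -155.0, 120.0], [603.0, -149.0, 120.0], [582.0, -72.0, 100.0], [591.0, -73.0, 100.0]] [[67.0, 134.0], [238.0, 133.0], [239.0, 210.0], [165.0, 231.0], [164.0, 222.0]]
[[692.0, -5.0, 120.0], [679.0, -154.0, 120.0], [609.0, -148.0, 120.0], [588.0, -70.0, 100.0], [597.0, -71.0, 100.0]] [[64.0, 127.0], [236.0, 126.0], [237.0, 204.0], [163.0, 225.0], [162.0, 217.0]]
```

Emit:
drive_tool(
  targets=[
    [[0.004, -0.03, 0.01, 0], [0.006, -0.046, 0.03, 0], [0.006, -0.046, 0.05, 0], [0.006, -0.046, 0.05, 0]],
  ],
)

```text
time: 2.98
ee_pos: [631.9, -123.1, 195.4]
eef_rot: [-0.0, 0.999, -0.047, -0.003]
ft_force: [-1.0, 0.3, -0.1]
opening: 56.0
grip_force: 0.0
```

Emit:
drive_tool(
  targets=[
    [[0, 0, 0.02, 0], [0, 0, 0.04, 0], [0, 0, 0.055, 0], [0, 0, 0.067, 0], [0, 0, 0.067, 0]],
  ],
)

```text
time: 3.4
ee_pos: [632.9, -124.7, 130.1]
eef_rot: [0.0, 0.999, -0.048, -0.001]
ft_force: [0.2, 0.9, 0.3]
opening: 56.0
grip_force: 0.0
```

Emit:
drive_tool(
  targets=[
    [[0, 0, 0, 0], [0, 0, 0, 0], [0, 0, 0, 0], [0, 0, 0, 0], [0, 0, 0, 0]],
  ],
  claw=1,
  grip_force=12,
)

```text
time: 3.82
ee_pos: [634.7, -122.9, 132.4]
eef_rot: [0.0, 0.999, -0.047, 0.001]
ft_force: [0.2, 0.0, 2.2]
opening: 27.5
grip_force: 12.5
```

Emit:
drive_tool(
  targets=[
    [[0, 0, 0, 0], [0, 0, 0, 0], [0, 0, 0, 0], [0, 0, 0, 0], [0, 0, 0, 0]],
  ],
)

```text
time: 4.23
ee_pos: [634.7, -122.9, 132.3]
eef_rot: [0.0, 0.999, -0.047, 0.001]
ft_force: [0.1, -0.1, 6.5]
opening: 27.3
grip_force: 12.0
```

Emit:
drive_tool(
  targets=[
    [[0, 0, -0.01, 0], [0, 0, -0.035, 0], [0, 0, -0.065, 0], [0, 0, -0.09, 0], [0, 0, -0.09, 0]],
  ],
)

```text
time: 4.65
ee_pos: [636.6, -123.5, 227.2]
eef_rot: [0.0, 0.999, -0.047, 0.004]
ft_force: [1.0, -1.0, 0.2]
opening: 26.8
grip_force: 12.0
```

Emit:
drive_tool(
  targets=[
    [[-0.008, -0.018, 0, 0], [-0.021, -0.047, 0, 0], [-0.035, -0.079, 0, 0], [-0.049, -0.111, 0, 0], [-0.063, -0.143, 0, 0]],
  ],
)

```text
time: 5.07
ee_pos: [584.0, 26.5, 221.6]
eef_rot: [0.0, 0.999, -0.047, -0.0]
ft_force: [-0.1, 1.1, -0.6]
opening: 27.0
grip_force: 12.0
```

Emit:
drive_tool(
  targets=[
    [[-0.013, -0.029, 0, 0], [-0.025, -0.057, 0, 0], [-0.038, -0.086, 0, 0], [-0.051, -0.114, 0, 0], [-0.063, -0.143, 0, 0]],
  ],
)

```text
time: 5.48
ee_pos: [534.5, 174.7, 221.7]
eef_rot: [0.0, 0.999, -0.047, -0.0]
ft_force: [0.7, 0.4, 0.5]
opening: 26.9
grip_force: 12.0
```

Emit:
drive_tool(
  targets=[
    [[-0.014, -0.032, 0, 0], [-0.028, -0.064, 0, 0], [-0.042, -0.096, 0, 0], [-0.055, -0.125, 0, 0], [-0.063, -0.143, 0, 0]],
  ],
)

```text
time: 5.9
ee_pos: [484.2, 325.5, 221.6]
eef_rot: [-0.0, 0.999, -0.045, -0.0]
ft_force: [-0.4, -0.7, -0.5]
opening: 27.6
grip_force: 12.0
```

```bash
python3 w.py w2
```

```text
5.9 [484.2 325.5 221.6] [-5.00e-04  9.99e-01 -4.50e-02 -4.00e-04] 27.6 [-0.4 -0.7 -0.5]
cam [555. 319. 388.]
jar 0.94 [223. 211. 285. 284.] [457.9 327.6 170. ]
```

View pics/w2.png

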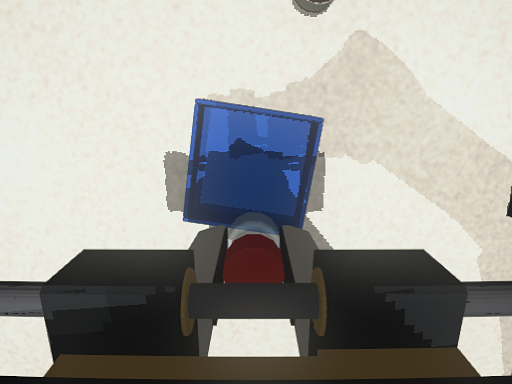

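The jar is held between the fingers at (253,258). The blue bin's rim corners are at (197,100), (323,119), (305,228) and (184,220).

```bash
python3 - <<'E'
from h import *
d=np.load("pics/w2.npz"); c={k:d[k] for k in d.files}
P=np.array([onz(c,q,45) for q in((197,100),(323,119),(305,228),(184,220))]);print(np.round(P),P.mean(0))
E
```

```text
[[563. 375.  45.]
 [534. 252.  45.]
 [420. 276.  45.]
 [441. 405.  45.]] [489.47555378 326.90598617  45.        ]
```

Emit:
drive_tool(
  targets=[
    [[0.002, 0, 0.02, 0], [0.003, 0, 0.05, 0], [0.003, 0, 0.085, 0], [0.003, 0, 0.115, 0], [0.003, 0, 0.14, 0]],
  ],
)

```text
time: 6.52
ee_pos: [489.6, 319.1, 79.8]
eef_rot: [0.001, 0.999, -0.048, -0.0]
ft_force: [0.3, -0.3, -0.7]
opening: 27.3
grip_force: 12.0
```

Emit:
drive_tool(
  targets=[
    [[0, 0, 0.02, 0], [0, 0, 0.038, 0], [0, 0, 0.05, 0], [0, 0, 0.057, 0], [0, 0, 0.057, 0]],
  ],
)

```text
time: 6.93
ee_pos: [489.2, 320.3, 23.6]
eef_rot: [0.001, 0.999, -0.047, -0.001]
ft_force: [0.4, 0.3, -0.1]
opening: 27.0
grip_force: 12.0
```

Emit:
drive_tool(
  targets=[
    [[0, 0, 0.001, 0], [0, 0, 0.002, 0], [0, 0, 0.003, 0], [0, 0, 0.004, 0], [0, 0, 0.004, 0]],
  ],
)

```text
time: 7.35
ee_pos: [489.4, 321.8, 21.0]
eef_rot: [-0.0, 0.999, -0.047, 0.0]
ft_force: [-0.8, -1.0, -0.3]
opening: 26.8
grip_force: 12.0
```

Emit:
drive_tool(
  targets=[
    [[0, 0, 0.001, 0], [0, 0, 0.002, 0], [0, 0, 0.003, 0], [0, 0, 0.003, 0]],
  ],
)

```text
time: 7.68
ee_pos: [489.1, 321.6, 17.4]
eef_rot: [0.0, 0.999, -0.047, -0.0]
ft_force: [1.1, -0.2, -0.5]
opening: 27.0
grip_force: 12.0
```

Emit:
drive_tool(
  targets=[
    [[0, 0, 0.0005, 0], [0, 0, 0.001, 0], [0, 0, 0.001, 0]],
  ],
)

```text
time: 7.93
ee_pos: [489.2, 321.6, 17.3]
eef_rot: [-0.0, 0.999, -0.047, 0.0]
ft_force: [-1.7, -0.9, 8.7]
opening: 27.0
grip_force: 12.0
```

Contact at 17.3, as expected. I'll open to the same partial opening, then lift.

Emit:
drive_tool(
  targets=[
    [[0, 0, 0, 0], [0, 0, 0, 0], [0, 0, 0, 0], [0, 0, 0, 0], [0, 0, 0, 0]],
  ],
  claw=0.4,
)

```text
time: 8.35
ee_pos: [489.2, 321.5, 16.4]
eef_rot: [0.0, 0.999, -0.047, -0.0]
ft_force: [-0.4, -0.1, -0.1]
opening: 54.1
grip_force: 0.0
```

Emit:
drive_tool(
  targets=[
    [[0, 0, -0.02, 0], [0, 0, -0.06, 0], [0, 0, -0.1, 0], [0, 0, -0.14, 0], [0, 0, -0.18, 0]],
  ],
)

```text
time: 8.77
ee_pos: [488.8, 321.2, 198.3]
eef_rot: [0.0, 0.999, -0.047, -0.0]
ft_force: [1.7, -0.4, 0.0]
opening: 55.9
grip_force: 0.0
```

Emit:
drive_tool(
  targets=[
    [[0, 0, -0.025, 0], [0, 0, -0.025, 0]],
  ],
)

```text
time: 8.93
ee_pos: [491.4, 322.9, 227.3]
eef_rot: [-0.003, 0.999, -0.047, 0.003]
ft_force: [1.0, 0.3, -0.1]
opening: 55.8
grip_force: 0.0
```

```bash
python3 w.py w3
```

```text
8.9333 [491.4 322.9 227.3] [-0.0029  0.9989 -0.047   0.0033] 55.8 [ 1.   0.3 -0.1]
cam [560. 316. 394.]
jar 0.89 [245. 158. 270. 191.] [515.5 318.8 170. ]
```

Emit:
drive_tool(
  targets=[
    [[0.014, 0.028, 0, 0], [0.033, 0.063, 0, 0], [0.052, 0.1, 0, 0], [0.071, 0.136, 0, 0], [0.09, 0.173, 0, 0]],
  ],
)

```text
time: 9.55
ee_pos: [562.2, 139.1, 219.6]
eef_rot: [0.001, 0.999, -0.046, -0.002]
ft_force: [0.8, 0.5, 0.6]
opening: 56.2
grip_force: 0.0
```

Emit:
drive_tool(
  targets=[
    [[0.019, 0.036, 0, 0], [0.038, 0.073, 0, 0], [0.057, 0.109, 0, 0], [0.076, 0.146, 0, 0], [0.085, 0.166, 0, 0]],
  ],
)

```text
time: 9.97
ee_pos: [632.2, -38.1, 219.4]
eef_rot: [0.001, 0.999, -0.049, -0.001]
ft_force: [-0.6, 0.4, 0.6]
opening: 55.5
grip_force: 0.0
```

Emit:
drive_tool(
  targets=[
    [[0.006, 0.009, 0, 0], [0.006, 0.009, 0, 0]],
  ],
)

```text
time: 10.13
ee_pos: [636.9, -44.5, 219.7]
eef_rot: [0.001, 0.999, -0.049, -0.001]
ft_force: [-0.3, 0.6, 0.2]
opening: 55.8
grip_force: 0.0
```

```bash
python3 w.py w4
```

```text
10.1333 [636.9 -44.5 219.7] [ 6.000e-04  9.988e-01 -4.870e-02 -1.200e-03] 55.8 [-0.3  0.6  0.2]
cam [707. -51. 386.]
jar 0.6 [457. 100. 512. 163.] [ 676.3 -197.7  170. ]
eyepiece 0.8 [226. 177. 273. 232.] [642.6 -42.3 170. ]
bolt_head 0.86 [272. 227. 308. 329.] [545.2 -70.5 100. ]
```

View pics/w4.png

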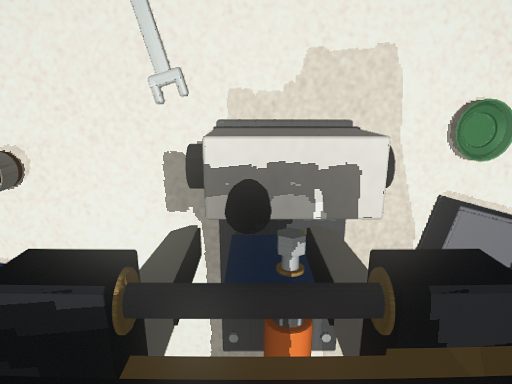

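The eyepiece's top is at about (249,209) and the bolt head at about (291,243).

```bash
python3 - <<'E'
from h import *
d=np.load("pics/w4.npz"); c={k:d[k] for k in d.files}
print(onz(c,(249,209),170),onz(c,(291,243),112),onz(c,(291,231),100))
print(*[onz(c,q,120).round(1) for q in((203,137),(390,139),(384,217),(205,217))])
E
```

```text
[639.32720772 -41.50387255 170.        ] [586.29879804 -72.43160851 112.        ] [592.69092072 -74.16579191 100.        ]
[685.8  -9.4 120. ] [ 670.1 -155.7  120. ] [ 605.4 -151.   120. ] [620.1  -2.1 120. ]
```

Emit:
drive_tool(
  targets=[
    [[0.001, -0.002, 0.02, 0], [0.001, -0.002, 0.045, 0], [0.001, -0.002, 0.068, 0], [0.001, -0.002, 0.083, 0], [0.001, -0.002, 0.083, 0]],
  ],
)

```text
time: 10.75
ee_pos: [635.9, -37.4, 135.6]
eef_rot: [-0.0, 0.999, -0.045, -0.003]
ft_force: [-0.8, -0.1, 0.1]
opening: 55.9
grip_force: 0.0
```

Emit:
drive_tool(
  targets=[
    [[0, 0, 0, 0], [0, 0, 0, 0], [0, 0, 0, 0], [0, 0, 0, 0], [0, 0, 0, 0]],
  ],
  claw=1,
  grip_force=15,
)

```text
time: 11.17
ee_pos: [638.7, -39.8, 139.8]
eef_rot: [-0.0, 0.999, -0.047, 0.001]
ft_force: [-0.9, 1.1, 4.0]
opening: 31.6
grip_force: 15.0
```

Emit:
drive_tool(
  targets=[
    [[0, 0, 0, 0], [0, 0, 0, 0], [0, 0, 0, 0]],
  ],
)

```text
time: 11.42
ee_pos: [638.7, -39.8, 139.8]
eef_rot: [-0.0, 0.999, -0.047, 0.001]
ft_force: [-0.4, 0.7, 7.1]
opening: 31.4
grip_force: 15.0
```

Emit:
drive_tool(
  targets=[
    [[0, 0, -0.01, 0], [0, 0, -0.035, 0], [0, 0, -0.065, 0], [0, 0, -0.085, 0], [0, 0, -0.085, 0]],
  ],
)

```text
time: 11.83
ee_pos: [640.2, -40.3, 228.7]
eef_rot: [-0.0, 0.999, -0.047, 0.003]
ft_force: [1.1, 0.7, -0.1]
opening: 31.6
grip_force: 15.0
```

Emit:
drive_tool(
  targets=[
    [[-0.006, 0.015, 0, 0], [-0.018, 0.042, 0, 0], [-0.032, 0.073, 0, 0], [-0.046, 0.104, 0, 0], [-0.059, 0.135, 0, 0]],
  ],
)

```text
time: 12.25
ee_pos: [564.3, -170.6, 222.7]
eef_rot: [0.0, 0.999, -0.047, -0.001]
ft_force: [0.6, -1.0, -1.0]
opening: 31.7
grip_force: 15.0
```

Emit:
drive_tool(
  targets=[
    [[-0.014, 0.032, 0, 0], [-0.028, 0.064, 0, 0], [-0.042, 0.096, 0, 0], [-0.053, 0.122, 0, 0], [-0.059, 0.135, 0, 0]],
  ],
)

```text
time: 12.67
ee_pos: [491.3, -302.0, 222.9]
eef_rot: [0.001, 0.999, -0.049, -0.001]
ft_force: [-0.6, 0.2, 0.5]
opening: 31.6
grip_force: 15.0
```

```bash
python3 w.py w5
```

```text
12.6667 [ 491.3 -302.   222.9] [ 5.000e-04  9.988e-01 -4.930e-02 -1.300e-03] 31.6 [-0.6  0.2  0.5]
cam [ 562. -309.  389.]
eyepiece 0.73 [222. 212. 292. 283.] [ 464.1 -301.5  170. ]
bolt_head 0.65 [  0. 161.  15. 202.] [517.3 -82.5 100. ]
```

View pics/w5.png

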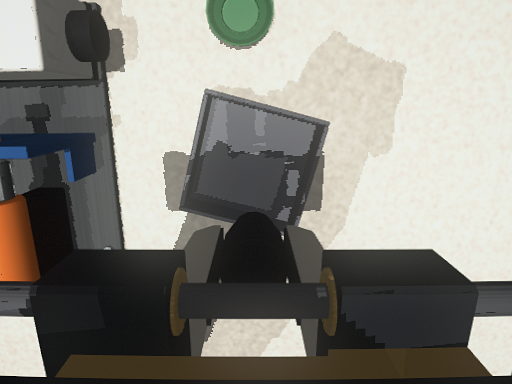

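The eyepiece is held at (253,250). The grey bin's rim corners are at (207,90), (329,123), (301,228) and (181,208), so I'll shift about 8 mm ahead.

Emit:
drive_tool(
  targets=[
    [[0.004, 0, 0.02, 0], [0.008, 0, 0.05, 0], [0.008, 0, 0.085, 0], [0.008, 0, 0.115, 0], [0.008, 0, 0.14, 0]],
  ],
)

```text
time: 13.28
ee_pos: [503.4, -296.3, 81.3]
eef_rot: [-0.001, 0.999, -0.045, -0.001]
ft_force: [-0.1, 0.2, -1.8]
opening: 31.7
grip_force: 15.0
```

Emit:
drive_tool(
  targets=[
    [[0, 0, 0.02, 0], [0, 0, 0.038, 0], [0, 0, 0.048, 0], [0, 0, 0.054, 0], [0, 0, 0.054, 0]],
  ],
)

```text
time: 13.7
ee_pos: [503.2, -297.4, 28.6]
eef_rot: [-0.0, 0.999, -0.046, -0.001]
ft_force: [1.1, -0.1, 0.0]
opening: 31.4
grip_force: 15.0
```

Emit:
drive_tool(
  targets=[
    [[0, 0, 0.001, 0], [0, 0, 0.002, 0], [0, 0, 0.002, 0]],
  ],
)

```text
time: 13.95
ee_pos: [503.8, -298.6, 28.5]
eef_rot: [0.0, 0.999, -0.047, 0.001]
ft_force: [0.2, -0.8, -0.3]
opening: 31.5
grip_force: 15.0
```

Emit:
drive_tool(
  targets=[
    [[0, 0, 0.001, 0], [0, 0, 0.002, 0], [0, 0, 0.003, 0], [0, 0, 0.003, 0]],
  ],
)

```text
time: 14.28
ee_pos: [503.5, -298.6, 24.8]
eef_rot: [0.0, 0.999, -0.047, 0.0]
ft_force: [0.4, 0.1, 1.9]
opening: 31.5
grip_force: 15.0
```

Emit:
drive_tool(
  targets=[
    [[0, 0, 0.0005, 0], [0, 0, 0.001, 0], [0, 0, 0.001, 0]],
  ],
)

```text
time: 14.53
ee_pos: [503.5, -298.6, 24.7]
eef_rot: [0.0, 0.999, -0.047, 0.0]
ft_force: [-2.6, 0.9, 13.9]
opening: 31.2
grip_force: 15.0
```

Emit:
drive_tool(
  targets=[
    [[0, 0, 0, 0], [0, 0, 0, 0], [0, 0, 0, 0], [0, 0, 0, 0], [0, 0, 0, 0]],
  ],
  claw=0.4,
)

```text
time: 14.95
ee_pos: [503.2, -298.4, 23.4]
eef_rot: [-0.0, 0.999, -0.047, -0.0]
ft_force: [-1.2, -0.5, 0.2]
opening: 55.3
grip_force: 0.0
```

Emit:
drive_tool(
  targets=[
    [[0, 0, -0.02, 0], [0, 0, -0.06, 0], [0, 0, -0.1, 0], [0, 0, -0.14, 0], [0, 0, -0.18, 0]],
  ],
)

```text
time: 15.37
ee_pos: [502.8, -298.3, 205.3]
eef_rot: [-0.0, 0.999, -0.047, -0.0]
ft_force: [1.0, -0.3, -0.6]
opening: 55.6
grip_force: 0.0
```

Emit:
drive_tool(
  targets=[
    [[0, 0, -0.02, 0], [0.004, -0.03, -0.02, 0], [0.006, -0.065, -0.02, 0], [0.008, -0.1, -0.02, 0], [0.01, -0.125, -0.02, 0]],
  ],
)

```text
time: 15.78
ee_pos: [525.0, -172.0, 223.7]
eef_rot: [-0.0, 0.999, -0.046, 0.0]
ft_force: [-0.4, -0.9, -0.7]
opening: 55.9
grip_force: 0.0
```

Emit:
drive_tool(
  targets=[
    [[0, -0.03, 0, 0], [0.003, -0.06, 0, 0], [0.006, -0.09, 0, 0], [0.01, -0.104, 0, 0], [0.01, -0.104, 0, 0]],
  ],
)

```text
time: 16.2
ee_pos: [545.6, -68.1, 223.4]
eef_rot: [-0.001, 0.999, -0.044, 0.0]
ft_force: [0.3, -0.0, 0.8]
opening: 56.0
grip_force: 0.0
```

```bash
python3 w.py w6; python3 -c "
import cv2,numpy as np
d=cv2.imread('pics/w6.png');cv2.imwrite('pics/w6c.png',np.hstack([d, cv2.resize(d[90:282,200:344],(288*1,384))]))"
```

```text
16.2 [545.6 -68.1 223.4] [-8.00e-04  9.99e-01 -4.40e-02  1.00e-04] 56.0 [ 0.3 -0.   0.8]
cam [616. -74. 389.]
eyepiece 0.66 [444. 176. 490. 212.] [ 544.6 -214.2  170. ]
bolt_head 0.57 [236. 132. 275. 240.] [545.4 -69.5 100. ]
```

View pics/w6c.png

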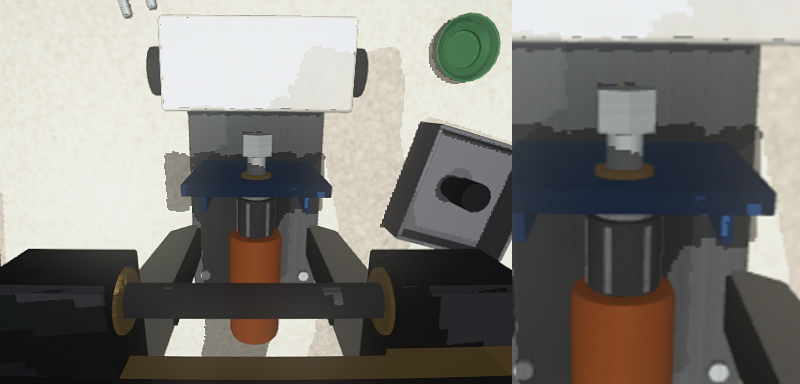

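The head spans (243,133) to (272,157). Its top ridge is slightly right of centre, about 9° past alignment. The eyepiece stands in the grey bin.

```bash
python3 - <<'E'
from h import *
d=np.load("pics/w6.npz"); c={k:d[k] for k in d.files}
a=onz(c,(257.5,134),112);b=onz(c,(257.5,157),112);print(a,b,(a+b)/2)
for q in ((160,15),(358,17),(356,110),(159,105)): print(onz(c,q,120).round(1))
for q in ((243,150),(272,150)): print(onz(c,q,105).round(1))
im=cv2.imread("pics/w6.png",0); print(im[145,236:280]); print(im[150,236:280]); print(im[125:165,258])
E
```

```text
[592.00702195 -74.94920102 112.        ] [573.18459677 -73.34563544 112.        ] [582.59580936 -74.14741823 112.        ]
[685.8 -10.9 120. ]
[ 671.6 -155.9  120. ]
[ 604.6 -153.1  120. ]
[ 6.219e+02 -4.000e-01  1.200e+02]
[579.1 -61.6 105. ]
[577. -86. 105.]
[ 85  85  85  86  85  81  82 128 156 153 152 152 152 152 151 150 151 152
 152 152 153 154 151 144 145 145 144 143 144 143 143 143 144 144 147 132
  81  84  84  83  84  86  86  83]
[ 84  84  85  85  84  82  88 132 161 159 158 158 159 158 158 158 158 158
 158 157 158 158 154 150 150 149 150 149 149 149 149 150 149 150 150 136
  80  83  83  82  84  86  84  81]
[ 92  92  92  91  92  93  58  55  80  74  98 158 154 153 153 152 153 156
 155 155 151 151 155 155 156 154 153 153 155 154 152 150 118 170 168 167
 167 166 167 171]
```

Emit:
drive_tool(
  targets=[
    [[0.015, 0.001, 0, 0], [0.037, 0.0025, 0.02, 0], [0.038, 0.0025, 0.05, 0], [0.038, 0.0025, 0.065, 0], [0.038, 0.0025, 0.065, 0]],
  ],
)

```text
time: 16.82
ee_pos: [580.1, -79.9, 155.4]
eef_rot: [0.0, 0.999, -0.048, -0.003]
ft_force: [-0.6, -0.7, 0.7]
opening: 56.0
grip_force: 0.0
```

Emit:
drive_tool(
  targets=[
    [[0, 0, 0, 0], [0, 0, 0, 0]],
  ],
)

```text
time: 16.98
ee_pos: [582.4, -79.4, 159.5]
eef_rot: [0.0, 0.999, -0.047, 0.0]
ft_force: [0.1, -0.8, 0.0]
opening: 56.0
grip_force: 0.0
```

```bash
python3 w.py w7;python3 -c "
import cv2,numpy as np
d=cv2.imread('pics/w7.png');cv2.imwrite('pics/w7c.png',np.hstack([d, cv2.resize(d[170:314,200:308],(288,384))]))"
```

```text
16.9833 [582.4 -79.4 159.5] [ 2.000e-04  9.989e-01 -4.750e-02  4.000e-04] 56.0 [ 0.1 -0.8  0. ]
cam [653. -86. 326.]
eyepiece 0.69 [465. 224. 512. 271.] [ 571.8 -198.2  170. ]
bolt_head 0.86 [228. 192. 269. 322.] [545.5 -71.8 100. ]
```

View pics/w7c.png

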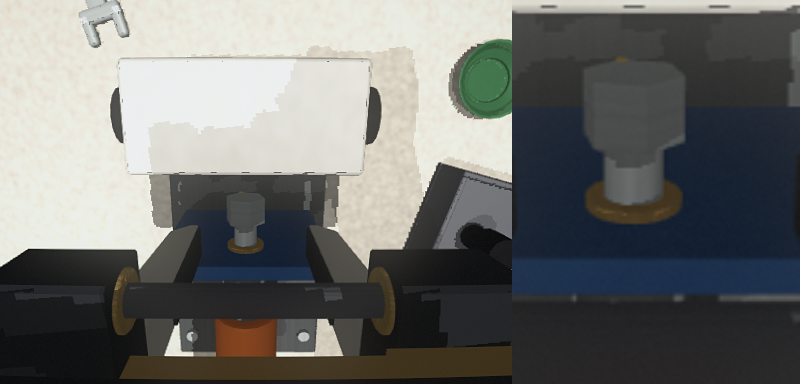

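The head is centred at column 246, about 5 mm left of the finger centre line near column 253. I'll correct that and descend.

Emit:
drive_tool(
  targets=[
    [[0, -0.005, 0, 0], [0, -0.005, 0.015, 0], [0, -0.005, 0.04, 0], [0, -0.005, 0.065, 0], [0, -0.005, 0.079, 0]],
  ],
)

```text
time: 17.6
ee_pos: [582.2, -72.7, 78.1]
eef_rot: [-0.0, 0.999, -0.046, -0.0]
ft_force: [-0.6, 0.7, -0.7]
opening: 55.7
grip_force: 0.0
```

Emit:
drive_tool(
  targets=[
    [[0, 0, 0, 0], [0, 0, 0, 0], [0, 0, 0, 0], [0, 0, 0, 0], [0, 0, 0, 0]],
  ],
)

```text
time: 18.02
ee_pos: [583.4, -73.4, 80.8]
eef_rot: [-0.0, 0.999, -0.047, 0.001]
ft_force: [-0.4, -0.3, -1.3]
opening: 55.9
grip_force: 0.0
```

```bash
python3 w.py w8;python3 -c "
import cv2,numpy as np
d=cv2.imread('pics/w8.png');cv2.imwrite('pics/w8c.png',np.hstack([d, cv2.resize(d[190:318,206:302],(288,384))]))"
```

```text
18.0167 [583.4 -73.4  80.8] [-0.      0.9989 -0.0468  0.001 ] 55.9 [-0.4 -0.3 -1.3]
cam [653. -80. 247.]
jar 0.61 [224. 233. 285. 329.] [610.1 -75.9 170. ]
bolt_head 0.61 [225. 233. 284. 327.] [571.5 -72.4 100. ]
```

View pics/w8c.png

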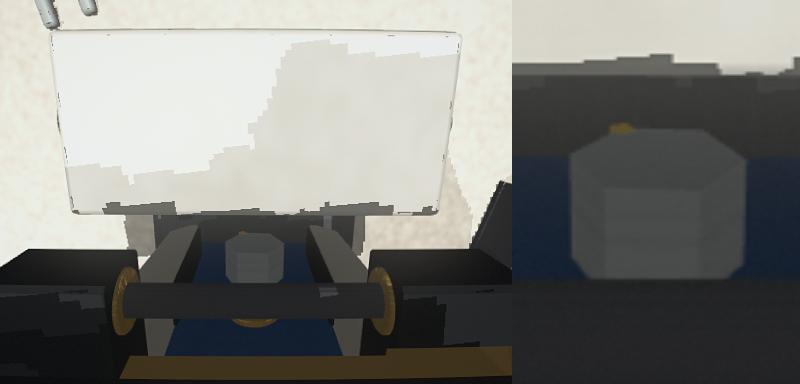

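At 18.05 s the top flat is almost level: corners at crop (603,190) and (702,190), about 26° past alignment. The flats will stand vertical at about 21.0 s. I'll narrow the fingers now and close then.

Emit:
drive_tool(
  targets=[
    [[0, 0, 0, 0], [0, 0, 0, 0], [0, 0, 0, 0], [0, 0, 0, 0], [0, 0, 0, 0]],
  ],
  claw=0.58,
  grip_force=30,
)

```text
time: 18.63
ee_pos: [582.7, -73.4, 79.5]
eef_rot: [0.0, 0.999, -0.047, -0.0]
ft_force: [0.2, 0.9, -0.3]
opening: 39.3
grip_force: 0.0
```

Emit:
drive_tool(
  targets=[
    [[0, 0, 0, 0], [0, 0, 0, 0], [0, 0, 0, 0], [0, 0, 0, 0], [0, 0, 0, 0]],
  ],
)

```text
time: 19.05
ee_pos: [582.7, -73.4, 79.6]
eef_rot: [-0.0, 0.999, -0.047, -0.0]
ft_force: [-0.1, 0.2, 0.2]
opening: 39.2
grip_force: 0.0
```

Emit:
drive_tool(
  targets=[
    [[0, 0, 0, 0], [0, 0, 0, 0], [0, 0, 0, 0], [0, 0, 0, 0], [0, 0, 0, 0]],
  ],
)

```text
time: 19.47
ee_pos: [582.7, -73.4, 79.6]
eef_rot: [0.0, 0.999, -0.047, -0.0]
ft_force: [-0.1, -0.6, 1.0]
opening: 38.8
grip_force: 0.0
```

Emit:
drive_tool(
  targets=[
    [[0, 0, 0, 0], [0, 0, 0, 0], [0, 0, 0, 0], [0, 0, 0, 0], [0, 0, 0, 0]],
  ],
)

```text
time: 19.88
ee_pos: [582.7, -73.4, 79.6]
eef_rot: [0.0, 0.999, -0.047, -0.0]
ft_force: [0.5, -0.0, -0.3]
opening: 39.4
grip_force: 0.0
```

Emit:
drive_tool(
  targets=[
    [[0, 0, 0, 0], [0, 0, 0, 0], [0, 0, 0, 0], [0, 0, 0, 0], [0, 0, 0, 0]],
  ],
)

```text
time: 20.3
ee_pos: [582.7, -73.4, 79.6]
eef_rot: [-0.0, 0.999, -0.047, -0.0]
ft_force: [0.5, -0.2, -0.1]
opening: 39.4
grip_force: 0.0
```

Emit:
drive_tool(
  targets=[
    [[0, 0, 0, 0], [0, 0, 0, 0], [0, 0, 0, 0], [0, 0, 0, 0], [0, 0, 0, 0]],
  ],
)

```text
time: 20.72
ee_pos: [582.7, -73.4, 79.6]
eef_rot: [0.0, 0.999, -0.047, -0.0]
ft_force: [-0.4, -0.7, 0.4]
opening: 38.8
grip_force: 0.0
```

Emit:
drive_tool(
  targets=[
    [[0, 0, 0, 0], [0, 0, 0, 0], [0, 0, 0, 0], [0, 0, 0, 0], [0, 0, 0, 0]],
  ],
  claw=1,
  grip_force=30,
)

```text
time: 21.13
ee_pos: [582.7, -73.7, 79.6]
eef_rot: [0.0, 0.999, -0.047, -0.0]
ft_force: [0.2, -0.6, 0.6]
opening: 23.7
grip_force: 30.0
```

Emit:
drive_tool(
  targets=[
    [[0, 0, 0, 0], [0, 0, 0, 0], [0, 0, 0, 0], [0, 0, 0, 0], [0, 0, 0, 0]],
  ],
)

```text
time: 21.55
ee_pos: [582.7, -73.6, 79.6]
eef_rot: [0.0, 0.999, -0.047, -0.0]
ft_force: [-0.3, -2.6, -1.7]
opening: 23.7
grip_force: 30.0
```

The opening is 23.7 mm, so the fingers are on the flats. Next I'll check that the bolt stays still and that the bins are right.

```bash
python3 - <<'E'
from h import *
a=cam("wrist")["img"].astype(int)
s=cam("scene"); cv2.imwrite("pics/f.png",cv2.resize(s["img"][100:292,64:450,::-1],(800,398)))
for _ in range(16): b=cam("wrist")["img"].astype(int)
d=abs(a-b)[225:285,220:290].sum(2); print(d.mean(),d.max(),get_state()["opening"],get_state()["time"],get_state()["moment"])
E
```

```text
2.3895238095238094 41 23.75097110962298 22.45 [-0.99069769  0.00139731 -0.01979246]
```

View pics/f.png

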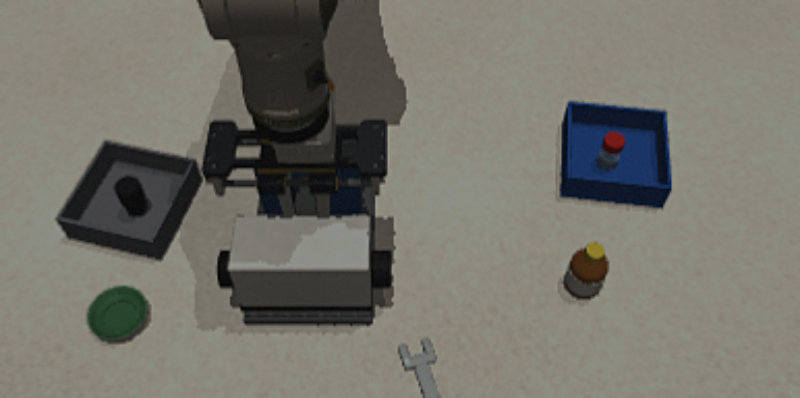

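The jar stands in the blue bin at (612,148) and the eyepiece in the grey bin at (132,196). The dish and bottle are undisturbed. The bolt's image does not change over 0.8 s.

```bash
python3 -c "
from workcell import *
print(hand_in())"
```

```text
the job is handed in; nothing more can be done
None
```

The job is handed in: the jar is in the blue bin, the eyepiece is in the grey bin, the dish and bottle are undisturbed, and the gripper holds the bolt head still by its flats at 30 N.

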